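# Unlock and close the leather press

## Robot

A 7-joint arm with a two-finger parallel gripper is mounted at the origin on the work surface. World frame = base frame: x ahead of the robot, y to its left, z up, the work surface at z = 0. Lengths are in mm, angles in rad, forces in N, time in s.
With the tool pointing down it reaches from about 425 to 875 mm from the base axis. Payload 8.4 kg.
Tool frame: the origin (TCP) lies at the very end of the fingers, on their centre line; the grasp point (between the pads) lies 19 mm behind it; z points along the fingers, y is the line along which they close (so a half turn about z gives the same grasp; the last joint's range is limited). The gripper opens to 87 mm and grips with 3 to 60 N. Pads are 19 mm wide; open, the fingers measure 117 mm over their backs; the gripper's body (75 mm by 190 mm) begins 51 mm behind the grasp point.
Start: joints at [1.053, 0.333, 0.04, 1.465, -0.013, 1.343, -0.059], TCP at [264.307, -593.806, 222.546] pointing down, gripper open.
Joint ranges: [-2.58, 2.58], [-0.38, 2.09], [-1.3, 1.39], [0.25, 2.4], [-1.5, 4.64], [0.08, 2.09], [-2.65, 2.65]. Speed limits (rad/s): [2.22, 2.22, 2.79, 2.79, 3.14, 3.14, 3.14].

## Interface

Orientations are given as a unit quaternion [x, y, z, w].
In Python, from cell import ctrl, cams gives the robot as it stands. The module is installed in compiled form; this text tells all that it offers.
- The arm moves only by the shell command python3 -m inch 'ROWS' [FORCE]. ROWS is JSON, a list of rows, each a list of 3 entries, a list of its own where there are three numbers: the turn, a rotation vector about the world's x, y, z in degrees, then the shift along the world's x, y, z in mm, then the finger opening in mm, from 0 to 87. A call has 1 to 12 rows; each row shifts and turns the commanded pose from where the row before left it; what a row does not reach is not made up. A row lasts 1/8 s, in which the tool goes at most 62.5 mm and 10.7 degrees, less where a joint would pass 70% of its speed; a pose out of reach is approached as far as the arm can. A call is refused whole if a number of a shift passes 62.5 or a number of a turn 10.7, either way. A call with a gripper value outside its range is refused whole. The fingers move at their own pace and stop on an object; FORCE is the grip in N (left out, the last holds). Time passes only in rows, so rows that do not move let the fingers close. It gives the time, the measured TCP pose, the force, the opening and the grip force at its end, in the units of the state.
- ctrl.get_obs(): the state, without advancing time (a new reading comes with each control period).
- cams.read_camera(name): name is "scene" or "top" or "wrist"; returns a dict with "img" (400x640x3 uint8, red, green, blue), "mtx" (3x3 intrinsics, pixels), "k1" (the pictures are not rectified: a ray, as slopes to the right and down, at radius r is drawn at 1 + k1 r^2 times it, then the intrinsics apply), "position" and "rotation" of the camera in the world; the wrist camera has in their place "T_tool_cam" (4x4, takes a point from camera to tool coordinates, whose origin is the TCP and whose axes are the flange's). Camera axes: x right, y up, looking along -z (the intrinsics and any distortion apply to the point x, -y, -z); pixel columns grow to the right and rows downward; lengths in mm; the calibration is good to about 2 mm. A picture is of the moment at which its call begins: read the wrist's pose just before it. There is no depth.
- ctrl.job_done(): hands the job in; it is judged then, once.
The state is a dict: "clock": time; "joint_pos": joint angles; "qd": joint speeds; "joint_torque": joint torques, N m; "eef_pos": TCP position; "orientation": TCP orientation; "wrist_force": force on the tool from outside, world axes, zero at the start; "torque": the same for the moment, N m; "grip_width": finger opening in mm; "grasp_force": force on a finger pad.
Only numpy, scipy, OpenCV 4.12 (cv2) and the standard library are available. Lean on these libraries where they do the work, as an engineer would, in place of code of your own. Each camera call takes 0.05 s, during which the arm holds its last target. There are 200 camera calls.

## Task

Two locked hand presses stand on the leather bench. On the one with the crossbar at the end of its lever (the press with the wide round pressing plate), slide the lock out from under the lever, then push the lever fully down and leave it there. Leave the other press locked.

Things in the scene. Friction and masses are not known exactly. Their poses are not given: they have to be found in the camera images.
- press_bar (a point): Centre of the crossbar: black level round bar, 22 mm thick, 80 mm long, across the robot-side end of the steel lever (16 mm wide) of a grey C-frame press fixed to the table. Press yaw varies by 0.35 rad. Axes move with the lever: x from bar to pivot, y along the bar to the left. Pivot: 220 mm from here, 185 mm above the table. Bar centre 278 mm above the table raised, 182 fully down; free below.
- press_lever (a joint): Angle of that lever, rad: 0 = fully raised (25 degrees above level), 0.45 = fully down at its stop (level). Stiff: 3 to 6 N down at the bar turns it, and it stays where left. With the lock's chock under it, it stops at about 0.05 (0.1 if pushed hard). A round plate 90 mm across goes down with it.
- press_catch_knob (a point): Top centre of the lock knob, on the same press's left: black upright post, 20 mm across, 40 mm tall, top 198 mm above the table, foot on a steel slide 34 mm wide. Carries a chock, 85 mm along -y, under the lever. Pull level along this point's +y (left, away from the lever; x points to the press's back): 3 N, stays where left, clear after 20 mm, end stop 34 to 40 mm from the start.
- punch_catch_knob (a point): The same point of the lock knob on the other press, a twin of the same size and colours, with a 40 mm ball instead of a crossbar on its lever and a thin punch instead of the plate. Which press stands left or right varies. This lock must stay as it is.

How it is judged (in metres and radians):
On the way:
1. the lock of the crossbar press is slid clear of its lever (at least 15 mm) while the lever is still up (distance of press_catch_knob from where it was at the start of the episode above 0.015 m and value of joint press_lever below 0.15 rad), for 0.1 s.
At the end, for the whole second after the job is handed in: The crossbar press's lever rests down, within 0.05 rad of its stop (about 11 mm at the bar), with its lock still slid at least 14 mm aside; the other press's lock is within 12 mm of where it was (value of joint press_lever above 0.4 rad and distance of press_catch_knob from where it was at the start of the episode above 0.014 m and velocity of joint press_lever below 0.05 rad/s and distance of punch_catch_knob from where it was at the start of the episode below 0.012 m); the robot touches nothing.
It fails at once if the other press's lock is moved more than 12 mm (distance of punch_catch_knob from where it was at the start of the episode above 0.012 m).
It also fails if it takes over 42 s, if anything falls off the work surface, if the arm or the gripper's body presses on something with over 40 N, if the wrist force passes 120 N, or if a joint passes its speed limit or range.

## Working session

There is one attempt and no reset: what is moved stays moved. The work goes in short steps, Python scripts to look and compute and a shell command to move; the robot and the scene stay as the last step left them, time stands still between calls to the robot, and variables do not carry over. Pictures are saved under pics/ and viewed, at most 10 in all, crops included, and the job is handed in when it is done.

```bash
mkdir -p pics; cat > h.py <<'E'
import numpy as np, cv2
from cell import ctrl, cams
def snap(n,f):
    o=ctrl.get_obs(); c=cams.read_camera(n); cv2.imwrite('pics/'+f,c['img'][:,:,::-1]); return o,c
E
python3 - <<'E'
from h import *
import pickle
d={}
for n in('scene','top'):
    o,c=snap(n,n+'.png'); d[n]=c; print(n,c['position'],c['rotation'],c['mtx'],c['k1'])
pickle.dump(d,open('d.pkl','wb')); print(o)
E
```

```text
scene [1054.76978219  220.39582001 1052.34449874] [0.16538291 0.25053738 0.78556497 0.54107965] [[518.23687894   0.         314.95635615]
 [  0.         518.23687894 192.82402075]
 [  0.           0.           1.        ]] 0.046120625537999935
top [ 508.92125965    8.32066967 1135.43561382] [ 0.01944647 -0.00710968 -0.69894191  0.71487865] [[429.5202283    0.         322.24796184]
 [  0.         429.5202283  204.41031124]
 [  0.           0.           1.        ]] 0.03859538061358946
{'clock': 0.05, 'joint_pos': array([ 1.05281425,  0.33391634,  0.03988527,  1.46628861, -0.01342672,
        1.34329947, -0.05848259]), 'qd': array([-0.00044949, -0.00041242,  0.00027717, -0.00244949, -0.00273936,
        0.00053748, -0.00041962]), 'joint_torque': array([ 4.97013069e-03, -6.58415365e+01,  1.34139933e+00, -4.05113554e+01,
       -5.98852197e-02,  4.12449008e-02,  1.12236869e-04]), 'eef_pos': array([ 264.1009072 , -593.40358214,  221.6474299 ]), 'orientation': array([ 9.78159106e-01,  2.07855926e-01, -2.14576655e-04, -7.94315303e-04]), 'wrist_force': array([-0.1081569 , -0.12014703,  0.42505524]), 'torque': array([-0.02254864, -0.02491332,  0.02810296]), 'grasp_force': 0.0, 'grip_width': 87.19312912045898}
```

View pics/scene.png

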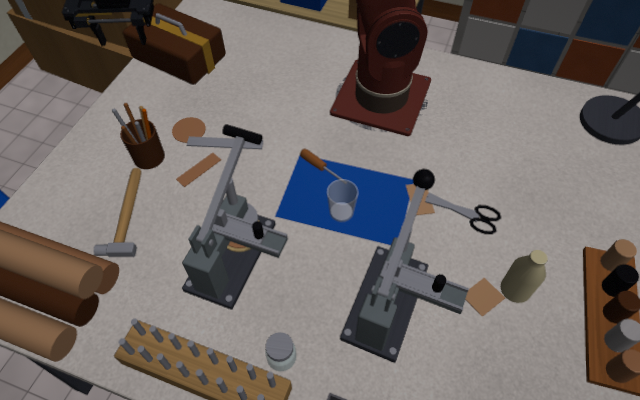

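View pics/top.png

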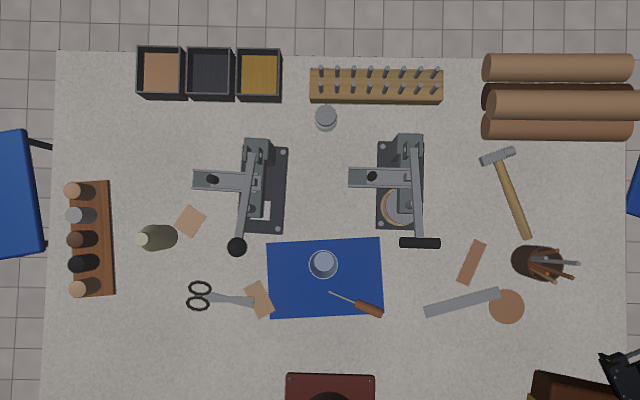

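The crossbar press is on the robot's right. In the top view the bar centre is at about (420,242) and the knob at (371,175). In the scene view the bar is at (243,134) and the knob top at (257,225). The ball press is on the left, with its knob at (212,179) in the top view.

```bash
cat >> h.py <<'E'
from scipy.spatial.transform import Rotation as R
def ray(c,u,v,P=None,Q=None):
    Q=R.from_quat(c['rotation']) if Q is None else Q; P=c['position'] if P is None else P
    x=(u-c['mtx'][0,2])/c['mtx'][0,0]; y=(v-c['mtx'][1,2])/c['mtx'][1,1]
    s=1.
    for _ in range(9): s=1+c['k1']*(x*x+y*y)/s**2
    return np.array(P),Q.apply([x/s,-y/s,-1])
def atz(pr,z): p,d=pr; return p+d*(z-p[2])/d[2]
def tri(a,b):
    A=np.c_[a[1],-b[1]]; s=np.linalg.lstsq(A,b[0]-a[0],rcond=None)[0]
    x,y=a[0]+a[1]*s[0],b[0]+b[1]*s[1]; return (x+y)/2,np.linalg.norm(x-y)
E
python3 - <<'E'
from h import *
import pickle
d=pickle.load(open('d.pkl','rb')); t,s=d['top'],d['scene']
np.set_printoptions(precision=1,suppress=True)
for n,a,b,z in(('bar',(420,242.5),(243,134),283),('knob',(371,174.5),(257,225),198),('punch',(211,178.5),(438.5,278),198)):
    print(n,atz(ray(t,*a),z),atz(ray(s,*b),z),tri(ray(t,*a),ray(s,*b)))
for n,a in(('barL',(400,242.5)),('barR',(441,242.5))): print(n,atz(ray(t,*a),283))
for n,b in(('barL',(261,138)),('barR',(225,129))): print(n,atz(ray(s,*b),283))
i=t['img'][120:270,330:470];i=cv2.resize(i,None,fx=4,fy=4,interpolation=2)
j=s['img'][115:265,180:300];j=cv2.resize(j,None,fx=4,fy=4,interpolation=2)
cv2.imwrite('pics/crop.png',cv2.resize(np.hstack([i,j]),None,fx=.75,fy=.75)[:,:,::-1])
E
```

```text
bar [ 470.1 -170.5  283. ] [ 474.6 -164.4  283. ] (array([ 469. , -170.3,  274.9]), np.float64(3.845656985636557))
knob [611.7 -79.9 198. ] [611.4 -80.7 198. ] (array([611.7, -80.1, 198.8]), np.float64(0.6408912078091951))
punch [595.4 270.3 198. ] [597.1 270.9 198. ] (array([595.6, 271.1, 195.2]), np.float64(0.005672767946892022))
barL [ 469.1 -131.4  283. ]
barR [ 471.1 -211.4  283. ]
barL [ 471.6 -126.9  283. ]
barR [ 475.3 -203.5  283. ]
```

View pics/crop.png

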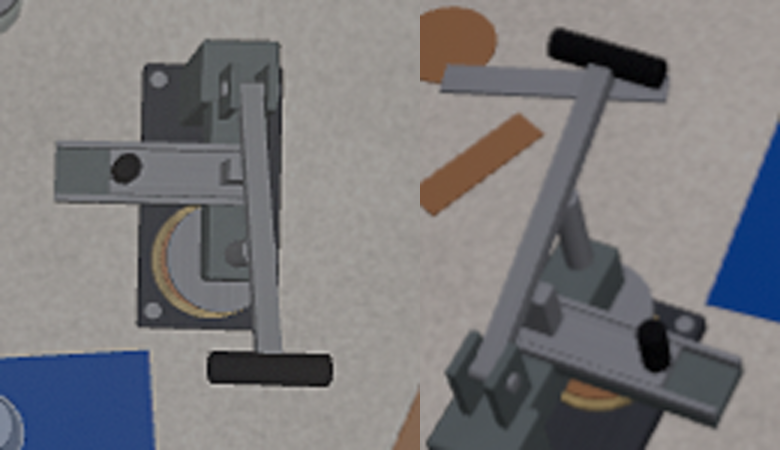

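Both views agree within a few mm. The knob is at (612,-80), the bar at (470,-170), and the press yaw is about 0.02 rad. I'll grip the knob with the fingers closing along x, which keeps the gripper body clear of the lever.

```bash
python3 -m inch '[[[0,0,0],[0,0,60],87],[[0,0,0],[0,0,60],87],[[0,0,6.7],[52,42,10],87],[[0,0,6.7],[52,42,0],87],[[0,0,6.7],[52,42,0],87],[[0,0,6.7],[52,42,0],87],[[0,0,6.7],[23,57,0],87],[[0,0,6.7],[23,57,0],87],[[0,0,6.7],[23,57,0],87],[[0,0,6.7],[23,57,0],87],[[0,0,6.7],[23,57,0],87],[[0,0,6.7],[23,57,0],87]]' 30; python3 -m inch '[[[0,0,0],[0,0,0],87],[[0,0,0],[0,0,0],87]]'
python3 - <<'E'
from h import *
o,c=snap('wrist','w1.png'); print(o['eef_pos'],o['joint_pos'],R.from_quat(o['orientation']).as_matrix().round(3))
T=c['T_tool_cam']; Q=R.from_quat(o['orientation'])
P=o['eef_pos']+Q.apply(T[:3,3]); Qc=Q*R.from_matrix(T[:3,:3])
np.save('w1.npy',np.r_[P,Qc.as_quat()])
p=Qc.inv().apply(np.array([612,-80,198])-P); x,y=p[0]/-p[2],-p[1]/-p[2]; s=1+c['k1']*(x*x+y*y)
print('pred px',c['mtx'][0,0]*x*s+c['mtx'][0,2],c['mtx'][1,1]*y*s+c['mtx'][1,2])
E
```

```text
clock: 1.6
eef_pos: [596.5, -93.4, 351.6]
orientation: [0.7, 0.714, -0.0, -0.0]
wrist_force: [1.8, -1.4, -0.4]
grip_width: 86.8
grasp_force: 0.0
clock: 1.85
eef_pos: [596.1, -95.6, 351.4]
orientation: [0.701, 0.713, -0.0, -0.0]
wrist_force: [0.1, 0.3, -0.9]
grip_width: 87.0
grasp_force: 0.0
[596.0807693  -95.5911887  351.36069155] [ 0.42945666  0.23638953 -0.42898671  1.34585746  0.09796877  1.58094474
  0.02879191] [[-0.017  1.    -0.001]
 [ 1.     0.017 -0.   ]
 [-0.    -0.001 -1.   ]]
pred px 334.03123735454534 170.97216879569012
```

View pics/w1.png

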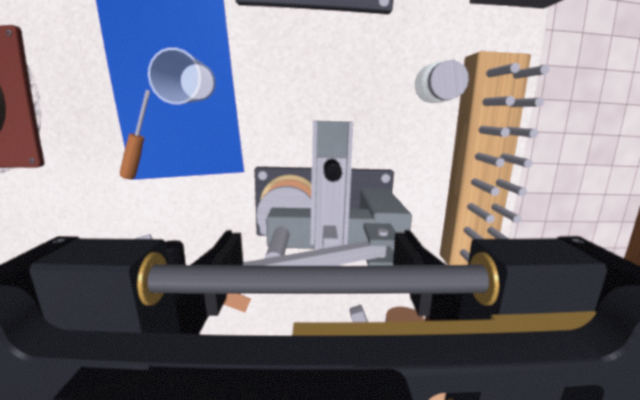

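The wrist view shows the knob top at (332,167), against a prediction of (334,171), so the estimate holds. I'll go down over it and grip.

```bash
python3 -m inch '[[[0,0,0],[16,17,0],87],[[0,0,0],[0,0,-50],87],[[0,0,0],[0,0,-50],87],[[0,0,0],[0,0,-40],87],[[0,0,0],[0,0,-25],87],[[0,0,0],[0,0,-14],87],[[0,0,0],[0,0,0],87],[[0,0,0],[0,0,0],10],[[0,0,0],[0,0,0],10],[[0,0,0],[0,0,0],10],[[0,0,0],[0,0,0],10],[[0,0,0],[0,0,0],10]]' 30
```

```text
clock: 3.4
eef_pos: [612.3, -78.1, 172.9]
orientation: [0.701, 0.713, -0.0, 0.0]
wrist_force: [0.2, -0.2, 0.4]
grip_width: 45.1
grasp_force: 0.0
```

```bash
python3 -m inch '[[[0,0,0],[0,0,0],10],[[0,0,0],[0,0,0],10],[[0,0,0],[0,0,0],10],[[0,0,0],[0,0,0],10],[[0,0,0],[0,0,0],10],[[0,0,0],[0,0,0],10]]' 30
```

```text
clock: 4.15
eef_pos: [611.3, -78.2, 172.7]
orientation: [0.701, 0.713, -0.001, -0.001]
wrist_force: [-5.3, 0.8, 3.9]
grip_width: 19.2
grasp_force: 30.0
```

The knob is gripped (19 mm). Now I'll pull along +y.

```bash
python3 -m inch '[[[0,0,0],[0,6,0],10],[[0,0,0],[0,6,0],10],[[0,0,0],[0,6,0],10],[[0,0,0],[-0.5,6,0],10],[[0,0,0],[0,6,0],10],[[0,0,0],[0,0,0],10],[[0,0,0],[0,0,0],10]]' 30
```

```text
clock: 5.03
eef_pos: [611.5, -47.2, 172.7]
orientation: [0.701, 0.713, 0.0, -0.001]
wrist_force: [-4.3, 2.3, 1.6]
grip_width: 19.3
grasp_force: 30.0
```

The knob followed by 31 mm. I'll release, rise, and move above the bar.

```bash
python3 -m inch '[[[0,0,0],[0,0,0],60],[[0,0,0],[0,0,0],60],[[0,0,0],[0,0,0],60],[[0,0,0],[0,0,0],60],[[0,0,0],[0,0,0],60],[[0,0,0],[0,0,40],60],[[0,0,0],[0,0,60],0],[[0,0,0],[0,0,60],0],[[0,0,0],[-40,-35,15],0],[[0,0,0],[-40,-35,0],0],[[0,0,0],[-40,-35,0],0],[[0,0,0],[-22,-18,0],0]]'
python3 -m inch '[[[0,0,0],[0,0,0],0],[[0,0,0],[0,0,0],0],[[0,0,0],[0,0,0],0]]' 
python3 - <<'E'
from h import *
o,c=snap('top','t2.png'); o,s=snap('scene','s2.png'); print(o['eef_pos'],o['grip_width'])
i=cv2.resize(c['img'][120:270,320:470],None,fx=2.6,fy=2.6);j=cv2.resize(s['img'][115:265,180:330],None,fx=2.6,fy=2.6)
cv2.imwrite('pics/c2.png',np.hstack([i,j])[:,:,::-1])
E
```

```text
clock: 6.52
eef_pos: [467.8, -173.4, 348.2]
orientation: [0.702, 0.712, -0.0, 0.001]
wrist_force: [0.4, 0.1, 0.4]
grip_width: 8.4
grasp_force: 0.0
clock: 6.9
eef_pos: [470.5, -170.1, 347.6]
orientation: [0.7, 0.714, 0.0, -0.0]
wrist_force: [0.6, 0.3, -0.1]
grip_width: 0.4
grasp_force: 0.0
[ 470.43393414 -170.22600153  347.59368124] 0.08167438332762209
```

View pics/c2.png

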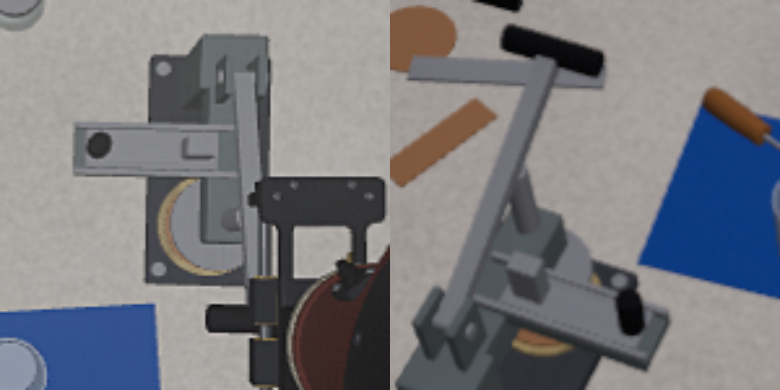

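The lock is clear: the knob is at the slide's far left, and the chock is out from under the lever, which is still up. Next is the push down along the bar's arc.

```bash
python3 -m inch '[[[0,0,0],[0,0,-40],0],[[0,0,0],[0,0,-14],0],[[0,0,0],[-3,0,-10],0],[[0,0,0],[-4,0,-10],0],[[0,0,0],[-3,0,-10],0],[[0,0,0],[-3,0,-10],0],[[0,0,0],[-2,0,-10],0],[[0,0,0],[-2,0,-10],0],[[0,0,0],[-2,0,-10],0],[[0,0,0],[-1,0,-10],0],[[0,0,0],[0,0,-8],0],[[0,0,0],[0,0,0],0]]'
```

```text
clock: 8.5
eef_pos: [449.6, -171.0, 205.0]
orientation: [0.701, 0.713, -0.0, -0.0]
wrist_force: [0.5, -0.6, -0.1]
grip_width: 0.4
grasp_force: 0.0
```

```bash
python3 -m inch '[[[0,0,0],[0,0,-4],0],[[0,0,0],[0,0,-4],0]]'; python3 -m inch '[[[0,0,0],[0,0,-4],0],[[0,0,0],[0,0,-2],0]]'
python3 - <<'E'
from h import *
o,s=snap('scene','s3.png'); cv2.imwrite('pics/c3.png',cv2.resize(s['img'][90:290,160:400],None,fx=2.5,fy=2.5)[:,:,::-1])
E
```

```text
clock: 8.75
eef_pos: [449.9, -171.1, 197.8]
orientation: [0.701, 0.713, 0.0, 0.0]
wrist_force: [-1.3, 0.4, 2.5]
grip_width: 0.5
grasp_force: 0.8
clock: 9.0
eef_pos: [449.9, -171.2, 192.9]
orientation: [0.701, 0.713, -0.0, 0.0]
wrist_force: [-9.0, 3.0, 23.8]
grip_width: 1.0
grasp_force: 11.7
```

View pics/c3.png

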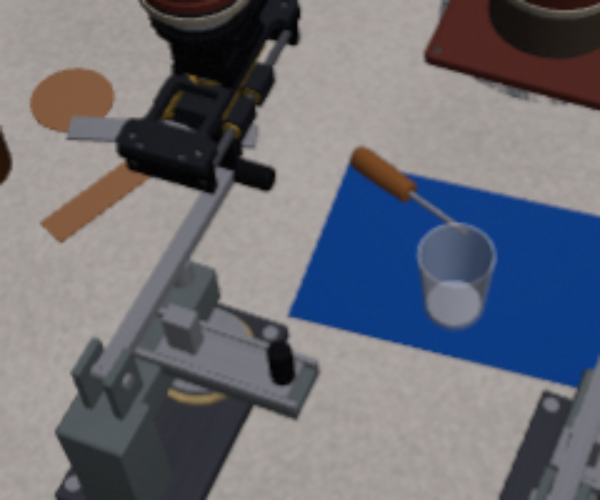

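The force rose to 24 N at tip height 193 mm, which is the bar top at its stop, and the picture shows the lever level. I'll lift off and verify.

```bash
python3 -m inch '[[[0,0,0],[0,0,0],0],[[0,0,0],[0,0,10],0],[[0,0,0],[0,0,40],0],[[0,0,0],[0,0,60],0],[[0,0,0],[0,-50,20],0],[[0,0,0],[20,-60,0],0],[[0,0,0],[20,-60,0],0],[[0,0,0],[20,-60,0],0],[[0,0,0],[0,0,0],0],[[0,0,0],[0,0,0],0],[[0,0,0],[0,0,0],0]]'
python3 - <<'E'
from h import *
o,t=snap('top','t4.png'); o,s=snap('scene','s4.png')
i=cv2.resize(t['img'][120:270,320:470],None,fx=2.6,fy=2.6);j=cv2.resize(s['img'][115:265,180:330],None,fx=2.6,fy=2.6)
cv2.imwrite('pics/c4.png',np.hstack([i,j])[:,:,::-1])
E
```

```text
clock: 10.42
eef_pos: [509.4, -397.7, 322.6]
orientation: [0.7, 0.714, 0.0, 0.0]
wrist_force: [-0.4, 1.0, 0.3]
grip_width: 0.7
grasp_force: 0.0
```

View pics/c4.png

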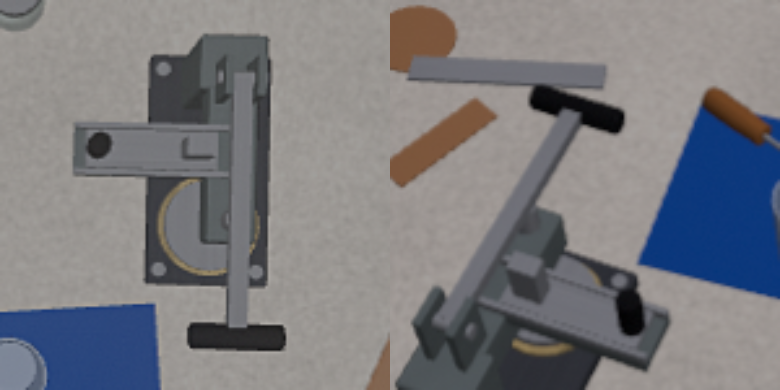

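The bar is now at about (411,249) in the top view and (252,157) in the scene view. The lock is still out. I'll check the bar height, then hand in.

```bash
python3 - <<'E'
from h import *
import pickle
d=pickle.load(open('d.pkl','rb')); r=tri(ray(d['top'],411.2,249.3),ray(d['scene'],252,157)); print(r)
if r[0][2]<200: print(ctrl.job_done())
E
```

```text
(array([ 449.22548691, -171.54772292,  178.73028014]), np.float64(3.596993211990615))
the job is handed in; nothing more can be done
None
```

The crossbar press's lock is slid about 31 mm clear and its lever is fully down (bar measured about 179 mm above the table, 182 at the stop); I never went near the other press, and the job was handed in at about 10.5 s.

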